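# Unmould a sugar block and rack it

## Robot

A 6-joint arm with a two-finger parallel gripper is mounted at the origin on the work surface. World frame = base frame: x ahead of the robot, y to its left, z up, the work surface at z = 0. Lengths are in m, angles in degrees, forces in N, time in s.
With the tool pointing down it reaches from about 0.3 to 0.75 m from the base axis. Payload 8.5 kg.
Tool frame: the origin (TCP) lies midway between the tips of the shut fingers; the grasp point (between the pads) lies 19 mm behind it (env.grasp_offset is the distance from the TCP to the grasp point, in m); z points along the fingers, y is the line along which they close (so a half turn about z gives the same grasp; the last joint's range is limited). The gripper opens to 85 mm and grips with 20 to 120 N. Pads are 22 mm wide; open, the fingers measure 114 mm over their backs; the gripper's body (76 mm by 85 mm) begins 54 mm behind the grasp point. The pads swing forward as they close: fully open they stand 13 mm farther back than shut.
Start: joints at [-88.081, 21.807, 74.336, -0, 83.858, -12.336], TCP at [0.135, -0.533, 0.208] pointing down, gripper open.
Joint ranges: [-178.18, 178.18], [-50.72, 133.34], [12.68, 142.11], [-81.47, 261.47], [9.98, 163.14], [-165.26, 165.26]. Speed limits (degrees/s): [136.94, 136.94, 180, 180, 180, 180].

## Interface

Orientations are given as a 3x3 rotation matrix whose columns are the frame's x, y, z axes.
In Python, from rig import env gives the robot as it stands.
- The arm moves only by the tool servo_tool, never from a script. Its argument "deltas" is text: rows parted by semicolons, each of 7 numbers parted by spaces: the opening, from 0 (shut) to 1 (fully open), then the shift along the tool's x, y, z in mm, then the turn, a rotation vector about the tool's x, y, z in rad. A call has 1 to 8 rows; each row shifts and turns the commanded pose from where the row before left it, along the tool's axes as they then stand; what a row does not reach is not made up. A row lasts 1/12 s, in which the tool goes at most 41.7 mm and 7.16 degrees, less where a joint would pass 70% of its speed; a pose out of reach is approached as far as the arm can. A call is refused whole if a number of a shift passes 41.7 or a number of a turn 0.125, either way. A call with a gripper value outside its range is refused whole. The fingers move at their own pace and stop on an object; "newtons" is the grip in N (left out, the last holds). Time passes only in rows, so rows that do not move let the fingers close. It gives the time, the measured TCP pose, the force, the opening and the grip force at its end, in the units of the state.
- env.observe(): the state, without advancing time (a new reading comes with each control period).
- env.get_image(name): name is "scene" or "top" or "wrist"; returns a dict with "img" (400x640x3 uint8, red, green, blue), "depth" (400x640 float32, m along the optical axis (not along the pixel's ray), 0 where there is no reading), "camera_matrix" (3x3 intrinsics, pixels), "D" ([k1, k2, p1, p2, k3] as OpenCV has them; the pictures are not rectified), "world_to_cam" (4x4, takes a point from world to camera coordinates). Camera axes: x right, y down, z forward; pixel columns grow to the right and rows downward; lengths in m; the calibration is good to about 2 mm. A picture is of the moment at which its call begins.
- env.close_job(): hands the job in; it is judged then, once.
Trained networks look in a picture, given as the dict that the camera call returned (one of the last four; its "shot" number tells which), for a name from the list of things; names that differ only in an ending like _2 or _b are one class to them, and where a whole thing is asked for, a point or a joint stands for the part that bears it (a point fixed in the world has none). Each returns a list of dicts, best first, with "conf" (0 to 1); they miss things now and then, are a little off and sometimes report something else, mostly with a low value. They report only what shows in the picture. A call takes as long as a camera call. They do not tell look-alikes from the thing itself.
- env.spot_in(name, picture): "bbox" ([centre column, centre row, width, height] in pixels, round what is visible of it).
- env.spot_point(name, picture): "uv" ([column, row] in pixels: a listed point, or the origin of a listed thing).
The state is a dict: "time_s": time; "q": joint angles; "qvel": joint speeds; "joint_efforts": joint torques, N m; "position": TCP position; "tool_rot": TCP orientation; "ft_force": force on the tool from outside, world axes, zero at the start; "wrist_torque": the same for the moment, N m; "grip_width": finger opening in m; "gripper_force": force on a finger pad.
Only numpy, scipy, OpenCV 4.12 (cv2) and the standard library are available. Lean on these libraries where they do the work, as an engineer would, in place of code of your own. Each camera call takes 0.05 s, during which the arm holds its last target. There are 200 camera calls.

## Task

Lift the hard brown sugar block out of its mould and set it down flat on the wooden board. Let go, take it again near one end, and slide it straight into the empty bay of the covered rack, lying flat and all the way in against the back stop. The block is brittle, so never drop it, and leave the block already in the rack and the other things on the table where they are.

Things in the scene. Friction and masses are not known exactly. Their poses are not given: they have to be found in the camera images.
- block: the brown block of hard-set cane sugar that starts lying in the mould, 150 mm long (its x), 40 mm wide (its y), 30 mm high, 0.18 to 0.37 kg; origin at the centre of its underside; both ends alike. Its top has five scored lines across. Friction with the fingers is about 1.
- mould: fixed open aluminium mould, 182 mm long (its x), 68 mm wide (its y), 38 mm high; origin at the centre of its underside. Cavity 154 x 44 mm, 30 mm deep over an 8 mm floor; the block's top is flush with the rim. Both long walls (12 mm thick) are cut away down to the floor over their middle 44 mm, so that fingers can reach the block's sides there.
- board: fixed wooden chopping board lying on the table, bare, 220 mm long (its x), 160 mm wide (its y), 15 mm thick; origin at the centre of its underside
- rack: fixed two-bay rack of steel with a clear roof, 154 mm wide (its y); origin at the centre of its underside, x points from the open front to the back stop. Bays centred 45 mm left (+y, holds another block) and 45 mm right (-y, empty). Bay: 56 mm between walls, floor top 45 mm above the table, roof underside 87 mm, roof top 91 mm. Roof and walls begin at x = -60 mm, the floor at x = -50 mm.
- bay (a point): point at the back of the empty bay: on its floor, midway between its walls, at the face of the back stop (rack x = +45 mm); axes as the rack's. A block fully in has its origin at x = -75 mm, y = 0, z = 0 from here; it then sticks out 45 mm in front of the roof, with nothing under its front 55 mm.
- stored: a second, equal block of sugar that already lies in the rack's other bay and stays there, 150 mm long (its x), 40 mm wide (its y), 30 mm high, 0.18 to 0.37 kg; origin at the centre of its underside; both ends alike
- bowl: bystander: steel bowl, 140 mm across, 60 mm high; origin at the centre of its underside
- jar: bystander: glass jar with a steel lid, 60 mm across, 90 mm high; origin at the centre of its underside
- spatula: bystander: spatula lying flat, 240 mm long along its x
- ladle: bystander: steel serving spoon lying flat, 240 mm long along its x
- brush: bystander: brush lying flat, 200 mm long along its x
Things that resemble listed ones, but are neither listed nor needed, are in the scene too. What is shaped like the block but blue is not meant.

How it is judged:
By the outcome, as a careful person would: the job done as asked, in the order asked, and still so for the second after the job is handed in, with the robot touching nothing.
It also fails if it takes over 59 s, if anything falls off the work surface, if the arm or the gripper's body presses on something with over 40 N, if the wrist force passes 120 N, or if a joint passes its speed limit or range.

## Working session

There is one attempt and no reset: what is moved stays moved. The work goes in short steps, Python scripts to look and compute and a tool call to move; the robot and the scene stay as the last step left them, time stands still between calls to the robot, and variables do not carry over. Pictures are saved under pics/ and viewed, at most 10 in all, crops included, and the job is handed in when it is done.

Besides the shell and the picture viewer there is one more tool, called after "Call:" by a JSON object that holds its "op" and its "data". servo_tool: Moves the arm, as the interface text tells. Its arguments: {"type":"object","properties":{"deltas":{"type":"string"},"newtons":{"type":"number"}},"required":["deltas"]}

```bash
mkdir -p pics; ls; cat > h.py <<'E'
import numpy as np, cv2
from rig import env
def save(p,n): cv2.imwrite('pics/'+n,cv2.cvtColor(p['img'],cv2.COLOR_RGB2BGR))
def world(p,uv,z=None):
    """pixel -> world; by depth, or on plane z"""
    K=p['camera_matrix'];T=np.linalg.inv(p['world_to_cam'])
    n=cv2.undistortPoints(np.array([[uv]],float),np.array(K),np.array(p['D']))[0,0]
    d=np.array([n[0],n[1],1.])
    if z is None:
        s=p['depth'][int(round(uv[1])),int(round(uv[0]))]
    else: s=(z-T[2,3])/(T[:3,:3]@d)[2]
    return T[:3,:3]@(d*s)+T[:3,3]
def cloud(p):
    h,w=p['depth'].shape; T=np.linalg.inv(p['world_to_cam'])
    g=np.stack(np.meshgrid(np.arange(w),np.arange(h)),-1).reshape(-1,1,2).astype(float)
    n=cv2.undistortPoints(g,np.array(p['camera_matrix']),np.array(p['D'])).reshape(h,w,2)
    c=np.dstack([n,np.ones((h,w))])*p['depth'][...,None]
    return c@T[:3,:3].T+T[:3,3]
E
python3 - <<'E'
from h import *
p=env.get_image('top'); q=env.get_image('scene'); save(p,'top.png'); save(q,'scene.png')
for im,n in((p,'top'),(q,'scene')):
  for k in('block','mould','board','rack','stored'):
    print(n,k,[(np.round(r['bbox']),round(r['conf'],2)) for r in env.spot_in(k,im)][:4])
  for k in ('bay','block','mould','rack'):
    print(n,k,[(np.round(r['uv'],1),round(r['conf'],2)) for r in env.spot_point(k,im)][:4])
s=env.observe();print(s['position'],s['tool_rot'],s['grip_width'],s['time_s'])
E
```

```text
pics
top block [(array([183., 221.,  17.,  56.]), 0.73), (array([170., 140.,  42.,  49.]), 0.7), (array([379., 173.,  71.,  54.]), 0.25)]
top mould [(array([378., 174.,  68.,  55.]), 0.7), (array([184., 222.,  31.,  71.]), 0.67)]
top board [(array([282., 220.,  71.,  80.]), 0.8), (array([378., 174.,  73.,  56.]), 0.46)]
top rack [(array([375., 174.,  62.,  55.]), 0.87)]
top stored [(array([353., 199.,  18.,  22.]), 0.62)]
top bay []
top block [(array([186. , 219.5]), 0.86), (array([166.2, 138.1]), 0.83)]
top mould [(array([188.6, 221.9]), 0.56)]
top rack [(array([375.4, 171.6]), 0.92)]
scene block [(array([455., 219.,  14.,  31.]), 0.77), (array([481., 275.,  53.,  44.]), 0.76), (array([216., 180.,  26.,  31.]), 0.39)]
scene mould [(array([454., 221.,  23.,  44.]), 0.75)]
scene board [(array([366., 215.,  66.,  48.]), 0.75), (array([309., 197.,   8.,  12.]), 0.65)]
scene rack [(array([280., 213.,  62.,  56.]), 0.87), (array([456., 223.,  23.,  49.]), 0.51)]
scene stored [(array([308., 200.,  10.,   9.]), 0.56), (array([330., 246.,  24.,  36.]), 0.48)]
scene bay [(array([257.6, 217.7]), 0.67)]
scene block [(array([453.3, 221.8]), 0.56)]
scene mould [(array([457.1, 224.2]), 0.6), (array([278.2, 223.9]), 0.36)]
scene rack [(array([278.4, 223.7]), 0.85)]
[ 0.13541349 -0.53304487  0.20771612] [[ 9.69210640e-01  2.46233091e-01 -8.91014911e-06]
 [ 2.46233091e-01 -9.69210640e-01 -1.97663404e-06]
 [-9.12252403e-06 -2.78198811e-07 -1.00000000e+00]] 0.0852659970275243 1.0
```

View pics/top.png

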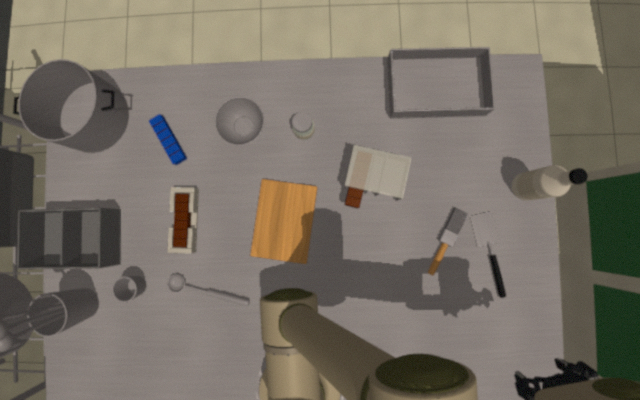

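View pics/scene.png

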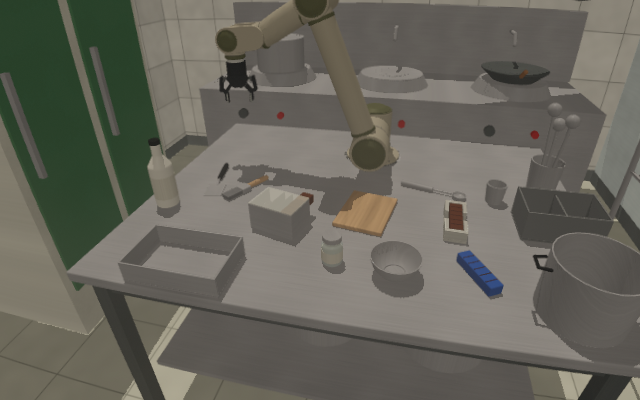

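Top view: the brown block lies in the white mould at (182,220), the board is at (283,220), and the rack is at (378,174) with the stored block sticking out at (354,198). The blue block-shaped thing at (168,140) is a decoy. The brown one in the mould fits the description, so I'll measure it and check it in a crop.

```bash
cat > m.py <<'E'
from h import *
p=env.get_image('top'); C=cloud(p); 
def rect(m,nm,sel=True):
    P=C[m]; r=cv2.minAreaRect(P[:,:2].astype(np.float32)*1000)
    print(nm,len(P),'c',np.round(r[0],1),'size',np.round(r[1],1),'ang',round(r[2],1),'zmed',np.round(np.percentile(P[:,2],[5,50,95])*1000,1))
def win(u0,u1,v0,v1):
    m=np.zeros(C.shape[:2],bool); m[v0:v1,u0:u1]=1; return m
I=p['img'].astype(int); brown=(I[...,0]>I[...,2]*1.8)&(I[...,0]<150)
Z=C[...,2]
rect(win(165,205,180,260)&brown&(Z>.02),'block')
rect(win(160,208,175,262)&(Z>.02)&(Z<.05),'mould')
rect(win(245,325,170,270)&(Z>.009)&(Z<.022),'board')
rect(win(335,375,180,215)&brown&(Z>.05),'stored')
for z0,z1 in((.02,.06),(.06,.08),(.082,.1)): rect(win(335,420,135,207)&(Z>z0)&(Z<z1)&~brown,f'rack{z0}')
s=env.get_image('scene')
a=cv2.resize(p['img'][170:270,140:220],None,fx=5,fy=5,interpolation=2)
b=cv2.resize(p['img'][130:220,330:420],None,fx=5,fy=5,interpolation=2); b=cv2.copyMakeBorder(b,0,50,0,0,0)
save({'img':np.hstack([a,b])[:, :800]},'crop.png')
E
python3 m.py
```

```text
block 730 c [479.3 121.3] size [431.7 144.4] ang 88.7 zmed [32.6 36.7 39.7]
mould 1532 c [484.2 314.5] size [ 70.  183.5] ang 87.2 zmed [27.8 36.4 39.6]
board 4439 c [474.7  32.2] size [160.4 220.5] ang 80.4 zmed [10.7 13.8 16.8]
stored 257 c [ 530.1 -162.3] size [37.7 47.3] ang 74.0 zmed [71.4 73.9 76.7]
rack0.02 30 c [ 553.3 -182.5] size [185.4 119.8] ang 42.2 zmed [28.  44.2 57.6]
rack0.06 48 c [ 544.8 -184.6] size [173.3 108.6] ang 46.2 zmed [61.8 72.3 76.8]
rack0.082 2504 c [ 595.8 -227.1] size [154.9 111. ] ang 75.3 zmed [87.1 90.  92.7]
```

View pics/crop.png

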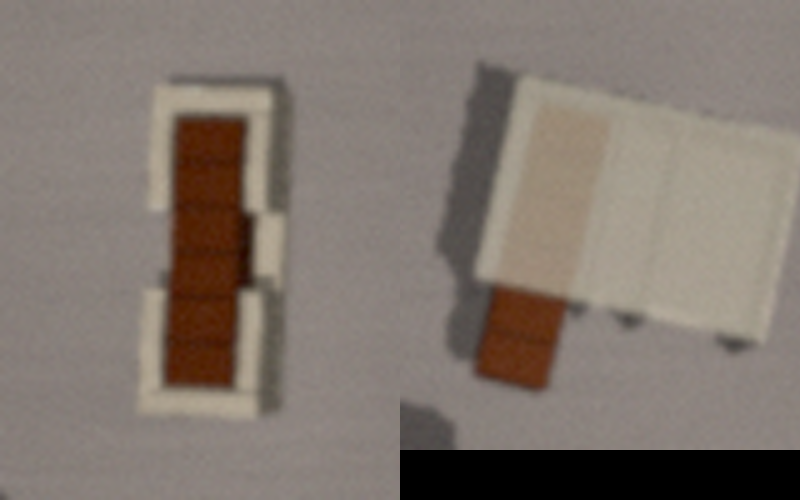

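The crop confirms it: the brown five-score block sits in the notched mould. The stored block is in the rack's left bay and the right bay is empty. The measured sizes match (mould 183x70, board 220x160, rack 155 wide). I'll turn to the mould's yaw and travel over it.

Call:
{"op": "servo_tool", "data": {"deltas": "1 0 0 0 0 0 0.099; 1 0 0 0 0 0 0.099; 1 0 0 0 0 0 0.099; 1 20.5 -33 0 0 0 0; 1 20.5 -33 0 0 0 0; 1 20.5 -33 0 0 0 0; 1 20.5 -33 0 0 0 0; 1 20.5 -33 0 0 0 0", "newtons": 60}}

```text
time_s: 1.77
position: [0.2464, -0.3716, 0.2078]
tool_rot: [[0.999, -0.049, 0.0], [-0.049, -0.999, -0.0], [0.0, 0.0, -1.0]]
ft_force: [0.6, -0.2, 0.5]
grip_width: 0.0852
gripper_force: 0.0
```

Call:
{"op": "servo_tool", "data": {"deltas": "1 20.5 -33 0 0 0 0; 1 20.5 -33 0 0 0 0; 1 20.5 -33 0 0 0 0; 1 20.5 -33 0 0 0 0; 1 20.5 -33 0 0 0 0; 1 20.5 -33 0 0 0 0; 1 20.5 -33 0 0 0 0; 1 5.1 -39 0 0 0 0"}}

```text
time_s: 2.43
position: [0.4093, -0.1096, 0.2078]
tool_rot: [[0.999, -0.048, 0.001], [-0.048, -0.999, -0.001], [0.001, 0.001, -1.0]]
ft_force: [0.0, -1.1, -1.2]
grip_width: 0.0855
gripper_force: 0.0
```

Call:
{"op": "servo_tool", "data": {"deltas": "1 5.1 -39 0 0 0 0; 1 5.1 -39 0 0 0 0; 1 5.1 -39 0 0 0 0; 1 5.1 -39 0 0 0 0; 1 5.1 -39 0 0 0 0; 1 5.1 -39 0 0 0 0; 1 5.1 -39 0 0 0 0; 1 5.1 -39 0 0 0 0"}}

```text
time_s: 3.1
position: [0.4629, 0.2012, 0.2079]
tool_rot: [[0.999, -0.048, 0.0], [-0.048, -0.999, 0.0], [0.0, -0.0, -1.0]]
ft_force: [0.5, -0.0, 0.2]
grip_width: 0.0855
gripper_force: 0.0
```

Call:
{"op": "servo_tool", "data": {"deltas": "1 5.1 -39 0 0 0 0; 1 5.1 -39 0 0 0 0; 1 5.1 -39 0 0 0 0; 1 0 0 0 0 0 0; 1 0 0 0 0 0 0"}}

```text
time_s: 3.52
position: [0.4836, 0.3166, 0.2071]
tool_rot: [[0.999, -0.045, -0.001], [-0.045, -0.999, -0.0], [-0.001, 0.0, -1.0]]
ft_force: [-0.2, -0.7, 0.2]
grip_width: 0.0856
gripper_force: 0.0
```

```bash
cat > go.py <<'E'
from h import *
def to(x,y,z,yaw):
    "mm, deg: report deltas (turn first, then shift in the turned frame)"
    s=env.observe();R=s['tool_rot'];c=np.degrees(np.arctan2(R[1,0],R[0,0]))
    a=np.radians(yaw);e=np.array([x,y,z])-s['position']*1000
    print('t',s['time_s'],'pos',np.round(s['position']*1000,1),'yaw',round(c,2),'w',round(s['grip_width']*1000,1),
     '| turn',round(np.radians(c-yaw),4),'shift',np.round([np.cos(a)*e[0]+np.sin(a)*e[1],np.sin(a)*e[0]-np.cos(a)*e[1],-e[2]],1),'Rz',np.round(R[:,2],4))
E
python3 - <<'E'
from h import *; from go import to
p=env.get_image('wrist');save(p,'w1.png');C=cloud(p);Z=C[...,2];I=p['img'].astype(int)
brown=(I[...,0]>I[...,2]*1.8)&(I[...,0]<170)&(Z>.02)&(Z<.06)
for nm,m in(('block',brown),('mould',(Z>.025)&(Z<.05))):
    n,l,st,_=cv2.connectedComponentsWithStats(m.astype(np.uint8)); k=1+np.argmax(st[1:,4]); P=C[l==k]
    r=cv2.minAreaRect(P[:,:2].astype(np.float32)*1000);print(nm,st[k],r,np.percentile(P[:,2],[5,50,95]))
to(484.2,314.5,11,-2.8)
E
```

```text
block [ 303  113   36  129 4413] ((481.15338134765625, 314.6816711425781), (38.894432067871094, 150.03659057617188), 87.35014343261719) [0.03775331 0.03919867 0.04043656]
mould [ 290   96   64  159 8290] ((482.4588623046875, 314.09881591796875), (67.60281372070312, 182.085693359375), 87.19245910644531) [0.0372292  0.03917488 0.04044635]
t 3.5667 pos [483.7 315.3 207.3] yaw -2.69 w 85.3 | turn 0.0018 shift [  0.6   0.8 196.3] Rz [-6.e-04 -5.e-04 -1.e+00]
```

View pics/w1.png

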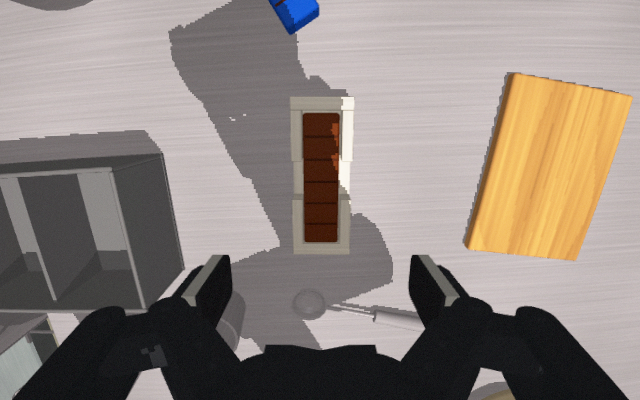

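The wrist view shows the block centred in the mould at about (321,178) and aligned with the tool. I'll go down and grip it in the notches.

Call:
{"op": "servo_tool", "data": {"deltas": "1 -1.7 1 35 0 0 0; 1 0 0 35 0 0 0; 1 0 0 35 0 0 0; 1 0 0 35 0 0 0; 1 0 0 30 0 0 0; 1 0 0 16 0 0 0; 1 0 0 10 0 0 0; 1 0 0 0 0 0 0"}}

```text
time_s: 4.23
position: [0.4816, 0.3129, 0.0104]
tool_rot: [[0.999, -0.05, -0.003], [-0.05, -0.999, -0.001], [-0.003, 0.001, -1.0]]
ft_force: [-0.1, 0.4, -0.6]
grip_width: 0.0861
gripper_force: 0.0
```

Call:
{"op": "servo_tool", "data": {"deltas": "0.3 0 0 0 0 0 0; 0.3 0 0 0 0 0 0; 0.3 0 0 0 0 0 0; 0.3 0 0 0 0 0 0; 0.3 0 0 0 0 0 0; 0.3 0 0 0 0 0 0; 0.3 0 0 0 0 0 0; 0.3 0 0 0 0 0 0", "newtons": 60}}

```text
time_s: 4.9
position: [0.4833, 0.3118, 0.0143]
tool_rot: [[0.999, -0.048, 0.003], [-0.048, -0.999, -0.004], [0.003, 0.003, -1.0]]
ft_force: [-1.5, -18.3, 19.4]
grip_width: 0.0264
gripper_force: 32.2
```

The opening of 26 mm is too small for a 40 mm block, so I'll look before doing anything else.

```bash
python3 - <<'E'
from h import *
p=env.get_image('wrist');q=env.get_image('top')
save({'img':np.vstack([cv2.resize(p['img'],(480,300)),cv2.resize(q['img'][170:270,130:290],(480,300),interpolation=2)])},'w2.png')
s=env.observe();print(s['position'],s['ft_force'],s['wrist_torque'],s['grip_width'],s['gripper_force'])
E
```

```text
[0.48339008 0.31180378 0.0143383 ] [ -1.49042633 -18.19685982  19.79238859] [-2.52636722  0.33803119 -0.06207084] 0.026086638051299856 32.1598102315329
```

View pics/w2.png

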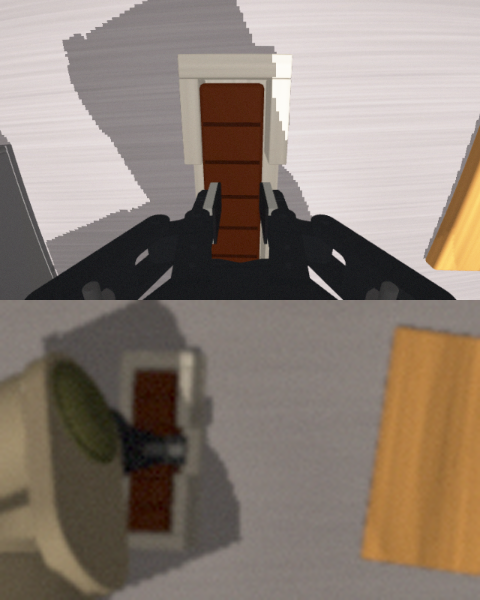

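The fingers are around the block, but the tool sits about 3 mm to the -y side. The tips also seem to press on the mould floor (19 N up, 18 N sideways). I'll open, raise a little, recentre and close again.

Call:
{"op": "servo_tool", "data": {"deltas": "1 0 0 0 0 0 0; 1 0 0 0 0 0 0; 1 0 0 0 0 0 0; 1 0 0 0 0 0 0; 1 0 0 0 0 0 0; 1 0 -1.5 -7 0 0 0; 1 0 0 0 0 0 0; 1 0 0 0 0 0 0"}}

```text
time_s: 5.67
position: [0.4825, 0.316, 0.0192]
tool_rot: [[0.999, -0.048, 0.001], [-0.048, -0.999, 0.0], [0.001, -0.0, -1.0]]
ft_force: [-0.3, -0.6, 0.0]
grip_width: 0.0849
gripper_force: 0.0
```

```bash
cat > blk.py <<'E'
from h import *; from go import to
p=env.get_image('wrist');C=cloud(p);Z=C[...,2];I=p['img'].astype(int)
m=(I[...,0]>I[...,2]*1.8)&(I[...,0]<170)&(Z>.034)&(Z<.045)
n,l,st,_=cv2.connectedComponentsWithStats(m.astype(np.uint8)); k=1+np.argmax(st[1:,4]); P=C[l==k]
r=cv2.minAreaRect(P[:,:2].astype(np.float32)*1000);print(st[k],np.round(r[0],1),np.round(r[1],1),r[2],np.percentile(P[:,2],[5,50,95]))
x=P[:,0];a=np.polyfit(x,P[:,1],1)
for lo,hi in((.49,.51),(.51,.53),(.53,.55)):
    y=P[(x>lo)&(x<hi),1]
    if len(y): print(lo,np.round(np.percentile(y,[1,99])*1000,1))
to(482,314.5,18,-2.7)
E
python3 blk.py
```

```text
[  279   109    83   241 17694] [488.1 314.6] [ 39.9 137.2] 87.200927734375 [0.03796276 0.03922293 0.04025249]
0.49 [295.1 333.3]
0.51 [293.8 332.3]
0.53 [293.1 331.5]
t 5.7167 pos [482.3 315.9  19. ] yaw -2.75 w 85.5 | turn -0.0009 shift [-0.3  1.4  1. ] Rz [ 5.e-04  2.e-04 -1.e+00]
```

Call:
{"op": "servo_tool", "data": {"deltas": "0.42 0 0.7 0 0 0 0; 0.42 0 0 0 0 0 0; 0.42 0 0 0 0 0 0; 0.42 0 0 0 0 0 0; 0.42 0 0 0 0 0 0; 0.42 0 0 0 0 0 0", "newtons": 60}}

```text
time_s: 6.22
position: [0.4822, 0.315, 0.0187]
tool_rot: [[0.999, -0.048, -0.0], [-0.048, -0.999, -0.0], [-0.0, 0.0, -1.0]]
ft_force: [0.5, 0.2, -0.2]
grip_width: 0.0358
gripper_force: 0.0
```

Call:
{"op": "servo_tool", "data": {"deltas": "0.2 0 0 0 0 0 0; 0.2 0 0 0 0 0 0; 0.2 0 0 0 0 0 0; 0.2 0 0 0 0 0 0"}}

```text
time_s: 6.55
position: [0.4822, 0.3151, 0.0187]
tool_rot: [[0.999, -0.048, -0.0], [-0.048, -0.999, -0.0], [-0.0, 0.0, -1.0]]
ft_force: [0.2, 0.1, 0.4]
grip_width: 0.0172
gripper_force: 0.0
```

```bash
python3 - <<'E'
from h import *
p=env.get_image('wrist');C=cloud(p)
save({'img':cv2.resize(p['img'][180:400,180:460],None,fx=2.8,fy=2.7,interpolation=2)},'w3.png')
print(np.round(C[300,260:380:6]*1000).astype(int).tolist())
s=env.observe();print(s['ft_force'],s['grip_width'],s['gripper_force'])
E
```

```text
[[495, 333, 99], [495, 331, 98], [494, 329, 97], [495, 327, 98], [495, 325, 98], [495, 323, 98], [483, 323, 81], [472, 323, 65], [455, 322, 39], [454, 318, 38], [454, 315, 39], [454, 312, 40], [454, 308, 40], [471, 306, 65], [483, 304, 82], [494, 303, 98], [494, 301, 98], [493, 299, 97], [493, 297, 97], [493, 295, 97]]
[ 0.1541617  -0.05992382 -0.51731068] 0.017209962214530288 0.0
```

View pics/w3.png

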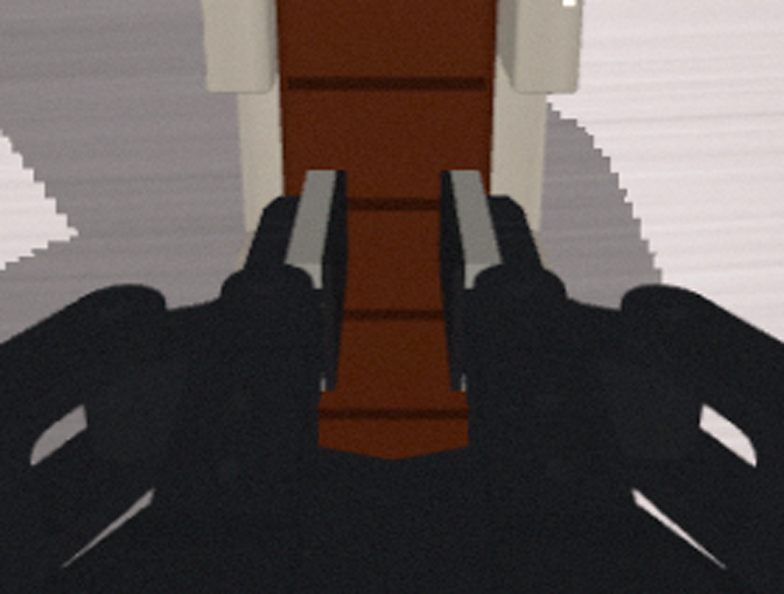

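The fingers are closed above the block, so the tips sit higher than the reported TCP suggests. I'll measure the tip height from the depth image.

```bash
python3 - <<'E'
from h import *
p=env.get_image('wrist');C=cloud(p)
print(env.grasp_offset)
for u in (290,294,298,346,350): print(u,[(v,*np.round(C[v,u]*1000).astype(int).tolist()) for v in range(238,280,4)])
E
```

```text
0.0187
290 [(238, 493, 329, 39), (242, 490, 329, 39), (246, 493, 328, 51), (250, 494, 327, 56), (254, 494, 327, 60), (258, 494, 326, 64), (262, 494, 326, 68), (266, 493, 326, 72), (270, 493, 325, 75), (274, 494, 325, 79), (278, 493, 325, 81)]
294 [(238, 493, 327, 41), (242, 490, 327, 40), (246, 493, 326, 51), (250, 493, 325, 55), (254, 493, 325, 59), (258, 494, 325, 65), (262, 494, 324, 69), (266, 494, 324, 72), (270, 494, 324, 76), (274, 493, 324, 78), (278, 493, 323, 81)]
298 [(238, 492, 325, 39), (242, 490, 325, 40), (246, 494, 324, 52), (250, 493, 324, 55), (254, 493, 323, 60), (258, 494, 323, 65), (262, 494, 323, 68), (266, 493, 322, 71), (270, 493, 322, 75), (274, 494, 322, 80), (278, 493, 322, 81)]
346 [(238, 491, 300, 40), (242, 489, 300, 39), (246, 492, 301, 52), (250, 492, 301, 55), (254, 492, 301, 60), (258, 492, 302, 63), (262, 493, 302, 68), (266, 493, 302, 72), (270, 493, 303, 75), (274, 492, 303, 77), (278, 492, 303, 81)]
350 [(238, 491, 298, 38), (242, 488, 298, 38), (246, 493, 299, 53), (250, 492, 299, 55), (254, 492, 300, 61), (258, 492, 300, 64), (262, 492, 300, 68), (266, 493, 301, 72), (270, 493, 301, 76), (274, 492, 301, 78), (278, 492, 301, 80)]
```

The tips measure 24-30 mm behind the nominal TCP, both from the camera and from the earlier contact. That first contact was the fingers closing on the block's top. I'll open, go lower by that offset, and close carefully on the sides.

Call:
{"op": "servo_tool", "data": {"deltas": "1 0 0 0 0 0 0; 1 0 0 0 0 0 0; 1 0 0 0 0 0 0; 1 0 0 0 0 0 0; 1 0 0 0 0 0 0; 1 0 0 10 0 0 0; 1 0 0 11 0 0 0; 1 0 0 0 0 0 0"}}

```text
time_s: 7.32
position: [0.4809, 0.3144, -0.0049]
tool_rot: [[0.999, -0.048, -0.004], [-0.048, -0.999, -0.002], [-0.004, 0.002, -1.0]]
ft_force: [-0.3, 0.1, -0.7]
grip_width: 0.0852
gripper_force: 0.0
```

Call:
{"op": "servo_tool", "data": {"deltas": "0.35 0 0 0 0 0 0; 0.35 0 0 0 0 0 0; 0.35 0 0 0 0 0 0; 0.35 0 0 0 0 0 0; 0.35 0 0 0 0 0 0; 0.35 0 0 0 0 0 0", "newtons": 50}}

```text
time_s: 7.82
position: [0.4826, 0.3152, -0.0017]
tool_rot: [[0.999, -0.048, 0.001], [-0.048, -0.999, 0.001], [0.001, -0.001, -1.0]]
ft_force: [-1.4, -0.4, 4.5]
grip_width: 0.0387
gripper_force: 52.2
```

```bash
cat > tip.py <<'E'
from h import *
p=env.get_image('wrist');C=cloud(p);s=env.observe()
R=s['tool_rot'];L=(C-s['position'])@R*1000   # tool-frame coords
m=(abs(L[...,1])<60)&(L[...,2]>-75)&(L[...,2]<15)&(abs(L[...,0]-11)<3)&(p['img'].max(-1)>0)
for sgn in(-1,1):
    P=L[m&(L[...,1]*sgn>0)]
    print(sgn,len(P),'tip z',np.percentile(P[:,2],[95,99,100]).round(1),'y inner',np.percentile(abs(P[:,1]),[0,2,10]).round(1))
print(s['time_s'],s['position'],s['ft_force'],s['grip_width'],s['gripper_force'])
E
python3 tip.py
```

```text
-1 2045 tip z [-2.7 -2.1 -1.6] y inner [0.1 1.4 7.4]
1 2051 tip z [-2.8 -2.1 -1.5] y inner [0.4 1.8 8.1]
7.8667 [ 0.48256862  0.31519847 -0.00167533] [-0.32799799  0.23525396  4.46162684] 0.0389356398875181 52.22313702106476
```

It grips the sides now (39 mm, 52 N), but only the top part of the block. I'll take it 7 mm deeper, then lift.

Call:
{"op": "servo_tool", "data": {"deltas": "0.7 0 0 0 0 0 0; 0.7 0 0 0 0 0 0; 0.7 0 0 7 0 0 0; 0.7 0 0 0 0 0 0; 0.35 0 0 0 0 0 0; 0.35 0 0 0 0 0 0; 0.35 0 0 0 0 0 0; 0.35 0 0 0 0 0 0", "newtons": 60}}

```text
time_s: 8.53
position: [0.4821, 0.315, -0.0093]
tool_rot: [[0.999, -0.048, -0.0], [-0.048, -0.999, -0.0], [-0.0, 0.0, -1.0]]
ft_force: [0.7, 0.6, -0.6]
grip_width: 0.0386
gripper_force: 61.6
```

Call:
{"op": "servo_tool", "data": {"deltas": "0.35 0 0 -5 0 0 0; 0.35 0 0 -10 0 0 0; 0.35 0 0 -15 0 0 0; 0.35 0 0 -25 0 0 0; 0.35 0 0 -25 0 0 0; 0.35 0 0 -25 0 0 0; 0.35 0 0 0 0 0 0; 0.35 0 0 0 0 0 0"}}

```text
time_s: 9.2
position: [0.4826, 0.3152, 0.0975]
tool_rot: [[0.999, -0.048, 0.003], [-0.048, -0.999, 0.001], [0.003, -0.001, -1.0]]
ft_force: [-0.0, 0.2, -3.3]
grip_width: 0.0389
gripper_force: 61.5
```

```bash
python3 - <<'E'
from h import *
p=env.get_image('wrist');C=cloud(p);s=env.observe();I=p['img'].astype(int)
save(p,'w4.png')
L=(C-s['position'])@s['tool_rot']*1000
m=(I[...,0]>I[...,2]*1.8)&(I[...,0]<190)&(abs(L[...,1])<40)&(L[...,2]<40)&(L[...,2]>-80)
P=L[m];print(len(P),'x',np.percentile(P[:,0],[1,99]),'y',np.percentile(P[:,1],[1,50,99]),'z',np.percentile(P[:,2],[5,50,95]))
print(s['position'],s['ft_force'],s['grip_width'],s['gripper_force'])
E
```

```text
22051 x [-32.68019408  74.41168007] y [-18.15327374   0.99248633  20.15126562] z [-51.19334034 -50.14355984 -48.94080636]
[0.4819484  0.31490998 0.09595922] [ 0.03285744 -0.52731185 -2.76552459] 0.03913805891915864 61.5139102935791
```

View pics/w4.png

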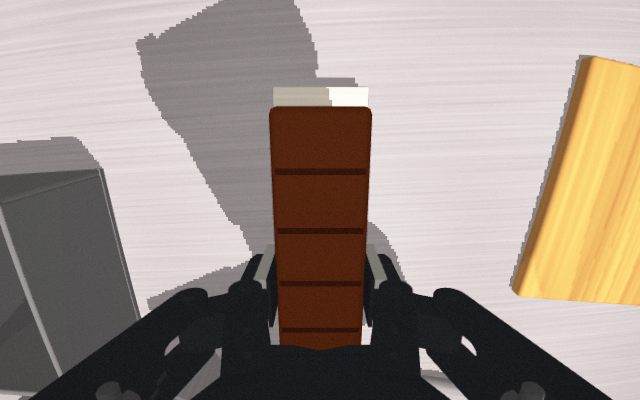

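The block is lifted and held level, with the empty mould behind it at (320,97). Its top spans columns 270-370 and is centred in the fingers. I'll turn to the rack's yaw and carry it over the board.

Call:
{"op": "servo_tool", "data": {"deltas": "0.35 0 0 0 0 0 0.104; 0.35 0 0 0 0 0 0.104; 0.35 8.1 34.4 0 0 0 0; 0.35 8.1 34.4 0 0 0 0; 0.35 8.1 34.4 0 0 0 0; 0.35 8.1 34.4 0 0 0 0; 0.35 8.1 34.4 0 0 0 0; 0.35 8.1 34.4 0 0 0 0"}}

```text
time_s: 9.92
position: [0.4757, 0.1015, 0.0947]
tool_rot: [[0.967, -0.253, -0.003], [-0.253, -0.967, 0.0], [-0.003, 0.001, -1.0]]
ft_force: [0.8, -0.4, -2.2]
grip_width: 0.0385
gripper_force: 61.5
```

Call:
{"op": "servo_tool", "data": {"deltas": "0.35 8.1 34.4 0 0 0 0; 0.35 8.1 34.4 0 0 0 0; 0.35 0 0 30 0 0 0; 0.35 0 0 30 0 0 0; 0.35 0 0 20 0 0 0; 0.35 0 0 10 0 0 0; 0.35 0 0 0 0 0 0; 0.35 0 0 0 0 0 0"}}

```text
time_s: 10.58
position: [0.4745, 0.0325, 0.005]
tool_rot: [[0.967, -0.253, -0.002], [-0.253, -0.967, 0.0], [-0.002, 0.0, -1.0]]
ft_force: [-0.2, 0.2, -1.6]
grip_width: 0.0389
gripper_force: 61.4
```

```bash
python3 - <<'E'
from h import *; from go import to
p=env.get_image('wrist');C=cloud(p);Z=C[...,2];I=p['img']
m=(abs(Z-.015)<.005)&(I[...,0]>I[...,2]*1.4)
P=C[m];print('board z',np.median(P[:,2]),P.min(0),P.max(0))
to(475,32,-2,-14.7)
E
```

```text
board z 0.016213246897339995 [ 0.35230024 -0.06586418  0.01177502] [0.59307339 0.12236376 0.01860619]
t 10.6333 pos [475.1  32.4   5.8] yaw -14.68 w 38.7 | turn 0.0004 shift [0.  0.4 7.8] Rz [-5.e-04  1.e-04 -1.e+00]
```

Call:
{"op": "servo_tool", "data": {"deltas": "0.35 0 0 3 0 0 0; 0.35 0 0 2 0 0 0; 0.35 0 0 1 0 0 0; 0.35 0 0 0 0 0 0; 0.35 0 0 0 0 0 0"}}

```text
time_s: 11.05
position: [0.4752, 0.0324, -0.0001]
tool_rot: [[0.967, -0.253, 0.0], [-0.253, -0.967, -0.0], [0.0, -0.0, -1.0]]
ft_force: [0.7, -0.6, -2.2]
grip_width: 0.0393
gripper_force: 61.5
```

Call:
{"op": "servo_tool", "data": {"deltas": "0.35 0 0 1 0 0 0; 0.35 0 0 0.7 0 0 0; 0.35 0 0 0 0 0 0"}}

```text
time_s: 11.3
position: [0.4751, 0.0324, -0.0021]
tool_rot: [[0.967, -0.253, -0.0], [-0.253, -0.967, 0.0], [-0.0, 0.0, -1.0]]
ft_force: [-0.1, -1.5, -0.7]
grip_width: 0.0389
gripper_force: 61.5
```

Call:
{"op": "servo_tool", "data": {"deltas": "0.35 0 0 0.7 0 0 0; 0.35 0 0 0 0 0 0; 0.35 0 0 0 0 0 0"}}

```text
time_s: 11.55
position: [0.4752, 0.0324, -0.0024]
tool_rot: [[0.967, -0.253, 0.0], [-0.253, -0.967, -0.0], [0.0, -0.0, -1.0]]
ft_force: [-1.9, -0.1, 5.0]
grip_width: 0.0392
gripper_force: 62.1
```

Contact is made (Fz rose from -2.8 to +5 N) at z = -2.4, as expected. I'll release and rise.

Call:
{"op": "servo_tool", "data": {"deltas": "1 0 0 0 0 0 0; 1 0 0 0 0 0 0; 1 0 0 0 0 0 0; 1 0 0 0 0 0 0; 1 0 0 0 0 0 0; 1 0 0 -20 0 0 0; 1 0 0 -40 0 0 0; 1 0 0 -40 0 0 0"}}

```text
time_s: 12.22
position: [0.4742, 0.0325, 0.0979]
tool_rot: [[0.967, -0.254, -0.003], [-0.254, -0.967, 0.001], [-0.003, 0.0, -1.0]]
ft_force: [0.6, 0.4, -0.4]
grip_width: 0.0855
gripper_force: 0.0
```

Call:
{"op": "servo_tool", "data": {"deltas": "1 -30 0 -20 0 0 0; 1 -30 0 0 0 0 0; 1 0 0 0 0 0 0; 1 0 0 0 0 0 0"}}

```text
time_s: 12.55
position: [0.4163, 0.0479, 0.1177]
tool_rot: [[0.967, -0.253, 0.001], [-0.253, -0.967, -0.0], [0.001, -0.0, -1.0]]
ft_force: [0.2, -0.8, 0.6]
grip_width: 0.0851
gripper_force: 0.0
```

```bash
cat > fb.py <<'E'
from h import *; from go import to
def fb(p,z0,z1):
    C=cloud(p);Z=C[...,2];I=p['img'].astype(int)
    m=(I[...,0]>I[...,2]*2.2)&(I[...,0]<170)&(I[...,1]<90)&(Z>z0)&(Z<z1)
    n,l,st,_=cv2.connectedComponentsWithStats(m.astype(np.uint8));k=1+np.argmax(st[1:,4]);P=C[l==k]
    r=cv2.minAreaRect(P[:,:2].astype(np.float32)*1000);print('block',st[k],np.round(r[0],1),np.round(r[1],1),round(r[2],2),np.percentile(P[:,2],[5,50,95]))
    return l==k,C
E
python3 - <<'E'
from fb import *
m,C=fb(env.get_image('wrist'),.035,.055); to(475,32,150,-14.7)
E
```

```text
block [  293    23    55   197 10023] [475.6  31.2] [ 40.  148.7] 75.19 [0.04478428 0.04615742 0.04736577]
t 12.6 pos [417.3  47.6 117.5] yaw -14.67 w 85.4 | turn 0.0005 shift [ 59.8   0.4 -32.5] Rz [ 8.e-04 -2.e-04 -1.e+00]
```

The block lies flat on the board at (475.6, 31.2), yaw -14.8, top at 46 mm. Before regrasping I'll measure the rack from close by.

Call:
{"op": "servo_tool", "data": {"deltas": "1 11 34 -12 0 0 0; 1 11 34 -12 0 0 0; 1 11 34 -12 0 0 0; 1 11 34 -12 0 0 0; 1 11 34 -12 0 0 0; 1 11 34 -12 0 0 0; 1 11 34 -12 0 0 0; 1 0 0 0 0 0 0"}}

```text
time_s: 13.27
position: [0.4329, -0.2089, 0.2025]
tool_rot: [[0.966, -0.258, 0.003], [-0.258, -0.966, -0.004], [0.004, 0.003, -1.0]]
ft_force: [-0.2, -0.3, 0.1]
grip_width: 0.0855
gripper_force: 0.0
```

```bash
python3 - <<'E'
from fb import *
p=env.get_image('wrist');save(p,'w5.png')
m,C=fb(p,.06,.09)
Z=C[...,2];k=(Z>.085)&(Z<.1)&(C[...,0]>.45)
n,l,st,_=cv2.connectedComponentsWithStats(k.astype(np.uint8));j=1+np.argmax(st[1:,4]);P=C[l==j]
r=cv2.minAreaRect(P[:,:2].astype(np.float32)*1000);print('roof',r,np.percentile(P[:,2],[5,50,95]),'corners',cv2.boxPoints(r).round(1).tolist())
print('bay',[(x['uv'],x['conf']) for x in env.spot_point('bay',p)])
to(475,32,150,-14.7)
E
```

```text
block [ 224   77   47   55 2411] [ 529.5 -165.4] [39.8 50. ] 74.68 [0.07293352 0.07611853 0.07734283]
roof ((568.5239868164062, -221.88128662109375), (155.19561767578125, 60.99441909790039), 74.99589538574219) [0.09086205 0.09214485 0.09336788] corners [[519.0, -288.8999938964844], [577.9000244140625, -304.70001220703125], [618.0999755859375, -154.8000030517578], [559.2000122070312, -139.0]]
bay [([61.4, 344.2], 0.37)]
t 13.3667 pos [ 431.7 -203.7  200.7] yaw -14.82 w 85.6 | turn -0.0021 shift [ -17.9 -239.    50.7] Rz [-4.e-04  6.e-04 -1.e+00]
```

View pics/w5.png

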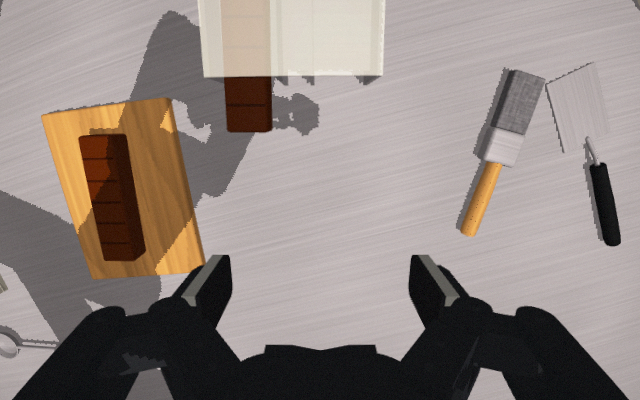

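The wrist view shows the rack roof's front edge at row 76 (columns 203-383), with the stored block below it at (248,103) and the right bay clear. The rack yaw is -15°. Next I'll check the gripper body's clearance over the roof, then go back to the block.

```bash
python3 - <<'E'
from fb import *
p=env.get_image('wrist');C=cloud(p);s=env.observe();L=(C-s['position'])@s['tool_rot']*1000
print([np.round(L[v,320],0).astype(int).tolist() for v in (340,350,360,380,395)])
m=(L[...,2]<-20)&(p['depth']>0)&(abs(L[...,2])<160)&(np.arange(400)[:,None]>230)
for z in range(-140,-20,10):
    P=L[m&(L[...,2]>=z)&(L[...,2]<z+10)]
    if len(P)>5: print(z,len(P),'x',np.percentile(P[:,0],[1,99]).round(),'|y|',np.percentile(abs(P[:,1]),[1,99]).round())
# approach pose: near-end grasp 18 mm from the end
a=np.radians(-14.8);c=np.array([475.6,31.2])-57*np.array([np.cos(a),np.sin(a)])
print(c);to(*c,20,-14.8)
E
```

```text
[[-246, 2, 200], [10, 2, -100], [12, 2, -104], [12, 2, -111], [12, 2, -115]]
-130 2197 x [13. 21.] |y| [ 7. 71.]
-120 11202 x [ 5. 20.] |y| [ 1. 73.]
-110 11534 x [-7. 18.] |y| [ 1. 73.]
-100 9797 x [-10.  18.] |y| [ 5. 75.]
-90 3662 x [-8. 14.] |y| [37. 74.]
-80 1250 x [-0. 13.] |y| [40. 56.]
-70 1650 x [-9. 12.] |y| [40. 58.]
-60 1345 x [-10.  12.] |y| [40. 58.]
-50 893 x [-10.  12.] |y| [40. 57.]
-40 69 x [-10.  10.] |y| [40. 46.]
[420.49106685  45.7604082 ]
t 13.4167 pos [ 431.4 -202.4  200.5] yaw -14.74 w 85.2 | turn 0.0011 shift [ -73.9 -237.2  180.5] Rz [-0.0011  0.0012 -1.    ]
```

The gripper body starts 98 mm behind the nominal TCP. That clears the roof by about 30 mm at the planned grasp depth. I'll go to the block's near end.

Call:
{"op": "servo_tool", "data": {"deltas": "1 -10.6 -33.9 12 0 0 0; 1 -10.6 -33.9 12 0 0 0; 1 -10.6 -33.9 12 0 0 0; 1 -10.6 -33.9 12 0 0 0; 1 -10.6 -33.9 12 0 0 0; 1 -10.6 -33.9 12 0 0 0; 1 -10.6 -33.9 12 0 0 0; 1 0 0 0 0 0 0"}}

```text
time_s: 14.08
position: [0.4166, 0.0521, 0.1151]
tool_rot: [[0.969, -0.247, -0.005], [-0.247, -0.969, 0.002], [-0.006, -0.001, -1.0]]
ft_force: [-0.6, 0.0, 0.1]
grip_width: 0.0854
gripper_force: 0.0
```

```bash
python3 - <<'E'
from fb import *
fb(env.get_image('wrist'),.035,.055);to(420.5,45.8,-6,-14.8)
E
```

```text
block [  300    20    56   200 10306] [475.2  31. ] [ 39.7 149. ] 75.19 [0.04482211 0.04616098 0.04736472]
t 14.1333 pos [417.8  49.8 116.1] yaw -14.31 w 85.5 | turn 0.0086 shift [  3.6   3.2 122.1] Rz [-0.0036  0.001  -1.    ]
```

Call:
{"op": "servo_tool", "data": {"deltas": "1 0 0 30 0 0 0; 1 0 0 30 0 0 0; 1 0 0 20 0 0 0; 1 0 0 0 0 0 0; 1 0 0 0 0 0 0; 1 0 0 0 0 0 0"}}

```text
time_s: 14.63
position: [0.4204, 0.046, 0.0384]
tool_rot: [[0.967, -0.253, 0.002], [-0.253, -0.967, -0.0], [0.002, -0.0, -1.0]]
ft_force: [0.9, -1.2, 0.6]
grip_width: 0.0855
gripper_force: 0.0
```

```bash
python3 - <<'E'
from fb import *
to(420.2,45.7,-6,-14.8)
E
```

```text
t 14.6333 pos [420.4  46.   38.4] yaw -14.68 w 85.5 | turn 0.0021 shift [-0.1  0.3 44.4] Rz [ 1.6e-03 -3.0e-04 -1.0e+00]
```

Call:
{"op": "servo_tool", "data": {"deltas": "1 0 0.3 20 0 0 0.002; 1 0 0 14 0 0 0; 1 0 0 7 0 0 0; 1 0 0 3 0 0 0; 1 0 0 0 0 0 0; 0.35 0 0 0 0 0 0; 0.35 0 0 0 0 0 0; 0.35 0 0 0 0 0 0", "newtons": 90}}

```text
time_s: 15.3
position: [0.4199, 0.0459, -0.0061]
tool_rot: [[0.967, -0.255, 0.001], [-0.255, -0.967, -0.0], [0.001, -0.0, -1.0]]
ft_force: [-0.5, -0.7, 0.2]
grip_width: 0.0513
gripper_force: 0.0
```

Call:
{"op": "servo_tool", "data": {"deltas": "0.35 0 0 0 0 0 0; 0.35 0 0 0 0 0 0; 0.35 0 0 0 0 0 0; 0.35 0 0 0 0 0 0"}}

```text
time_s: 15.63
position: [0.4199, 0.0459, -0.0059]
tool_rot: [[0.967, -0.255, 0.001], [-0.255, -0.967, -0.0], [0.001, -0.0, -1.0]]
ft_force: [-2.2, 0.2, 11.1]
grip_width: 0.0384
gripper_force: 91.3
```

Call:
{"op": "servo_tool", "data": {"deltas": "0.35 0 0 -3 0 0 0; 0.35 0 0 -6 0 0 0; 0.35 0 0 -12 0 0 0; 0.35 0 0 -20 0 0 0; 0.35 0 0 -25 0 0 0; 0.35 0 0 -20 0 0 0; 0.35 0 0 0 0 0 0; 0.35 0 0 0 0 0 0"}}

```text
time_s: 16.3
position: [0.4197, 0.0459, 0.0798]
tool_rot: [[0.967, -0.255, 0.002], [-0.255, -0.967, -0.0], [0.002, -0.0, -1.0]]
ft_force: [0.0, -0.4, -2.9]
grip_width: 0.0386
gripper_force: 90.5
```

```bash
cat > held.py <<'E'
from fb import *
p=env.get_image('wrist');C=cloud(p);s=env.observe();I=p['img'].astype(int)
L=(C-s['position'])@s['tool_rot']*1000
m=(I[...,0]>I[...,2]*2.2)&(I[...,0]<190)&(I[...,1]<90)&(abs(L[...,1])<35)&(abs(L[...,2]+46)<14)
n,l,st,_=cv2.connectedComponentsWithStats(m.astype(np.uint8));k=1+np.argmax(st[1:,4]);P=L[l==k]
a=np.linalg.lstsq(np.c_[P[:,:2],np.ones(len(P))],P[:,2],rcond=None)[0]
print('far x',np.percentile(P[:,0],99.5).round(1),'z=ax+by+c',a.round(4),'droop deg',np.degrees(a[0]).round(2))
for lo in (20,60,100):
    y=P[abs(P[:,0]-lo)<8,1]; print(lo,np.percentile(y,[1,99]).round(1),np.percentile(y,[1,99]).mean().round(1))
W=p; print(s['time_s'],s['position'].round(4),s['ft_force'].round(1),s['grip_width'],s['gripper_force'])
E
python3 held.py
```

```text
far x 110.2 z=ax+by+c [ 9.00000e-04 -2.00000e-04 -5.29139e+01] droop deg 0.05
20 [-18.   20.2] 1.1
60 [-18.4  19.9] 0.7
100 [-18.8  19.5] 0.3
16.35 [0.4191 0.046  0.079 ] [-0.5 -0.4 -2. ] 0.038715569414337035 90.52394986152649
```

The block is held level with no droop. I'll carry it in front of the empty bay.

Call:
{"op": "servo_tool", "data": {"deltas": "0.35 0 0 0 0 0 0.008; 0.35 3 20 0 0 0 0; 0.35 4 35 0 0 0 0; 0.35 4 35 0 0 0 0; 0.35 4 35 0 0 0 0; 0.35 4 35 0 0 0 0; 0.35 4 35 0 0 0 0; 0.35 4 35 0 0 0 0"}}

```text
time_s: 17.02
position: [0.384, -0.1844, 0.0782]
tool_rot: [[0.965, -0.264, -0.002], [-0.264, -0.965, 0.002], [-0.002, -0.001, -1.0]]
ft_force: [1.6, -0.8, -1.9]
grip_width: 0.0384
gripper_force: 90.8
```

Call:
{"op": "servo_tool", "data": {"deltas": "0.35 4 25 0 0 0 0; 0.35 0 9 0 0 0 0; 0.35 0 0 10 0 0 0; 0.35 0 0 0 0 0 0; 0.35 0 0 0 0 0 0; 0.35 0 0 0 0 0 0"}}

```text
time_s: 17.52
position: [0.3799, -0.2161, 0.0691]
tool_rot: [[0.965, -0.262, -0.001], [-0.262, -0.965, 0.001], [-0.001, -0.001, -1.0]]
ft_force: [0.4, -0.9, -2.7]
grip_width: 0.0386
gripper_force: 90.9
```

```bash
cat > rk.py <<'E'
from held import *
Z=C[...,2]
k=(Z>.085)&(Z<.1)&(C[...,0]>.45)&(C[...,0]<.7)&~m
n,l,st,_=cv2.connectedComponentsWithStats(k.astype(np.uint8));j=1+np.argmax(st[1:,4]);P=C[l==j]
r=cv2.minAreaRect(P[:,:2].astype(np.float32)*1000);print('roof',st[j],np.round(r[0],1),np.round(r[1],1),round(r[2],2),np.percentile(P[:,2],[5,50,95]))
th=np.radians(-15);u=np.array([np.cos(th),np.sin(th)]);v=np.array([-u[1],u[0]]);Q=P[:,:2]*1000
print('roof u min',np.percentile(Q@u,[.2,1]),'v',np.percentile(Q@v,[.2,50,99.8]))
t=s['position'][:2]*1000;print('tool u,v',t@u,t@v,'yaw',np.degrees(np.arctan2(s['tool_rot'][1,0],s['tool_rot'][0,0])))
save(p,'w6.png')
E
python3 rk.py
```

```text
far x 109.6 z=ax+by+c [ 3.80000e-03  1.50000e-03 -5.18112e+01] droop deg 0.22
20 [-18.   20.2] 1.1
60 [-18.4  19.9] 0.7
100 [-18.8  19.4] 0.3
17.5667 [ 0.3801 -0.2163  0.0694] [ 0.3 -0.6 -1.5] 0.03864827582887186 90.87862372398376Traceback (most recent call last):
  File "rk.py", line 4, in <module>
    n,l,st,_=cv2.connectedComponentsWithStats(k.astype(np.uint8));j=1+np.argmax(st[1:,4]);P=C[l==j]
                                                                      ~~~~~~~~~^^^^^^^^^^
    return _wrapfunc(a, 'argmax', axis=axis, out=out, **kwds)
    return bound(*args, **kwds)
ValueError: attempt to get argmax of an empty sequence
```

The rack is out of the low camera's view, but the tool sits at u=423, v=-110.5 with the bay axis at v=-111.5, well inside the ±8 mm clearance. I'll lower to floor + 4 mm and enter.

Call:
{"op": "servo_tool", "data": {"deltas": "0.35 0 0.6 20 0 0 -0.003; 0.35 0 0 15 0 0 0; 0.35 0 0 6 0 0 0; 0.35 0 0 0 0 0 0; 0.35 12 0 0 0 0 0; 0.35 15 0 0 0 0 0; 0.35 12 0 0 0 0 0; 0.35 0 0 0 0 0 0"}}

```text
time_s: 18.23
position: [0.4197, -0.2286, 0.0294]
tool_rot: [[0.966, -0.259, 0.003], [-0.259, -0.966, -0.002], [0.003, 0.001, -1.0]]
ft_force: [-0.4, -0.9, -1.5]
grip_width: 0.0382
gripper_force: 90.9
```

```bash
cat > tv.py <<'E'
from h import *
import sys
p=env.get_image('top');C=cloud(p);I=p['img'].astype(int)
q=env.get_image('scene')
a=cv2.resize(p['img'][130:225,325:425],(800,None) if 0 else (500,475),interpolation=2);b=cv2.resize(q['img'][170:250,235:325],(300,475),interpolation=2)
save({'img':np.hstack([a,b])},sys.argv[1])
th=np.radians(-15);u=np.array([np.cos(th),np.sin(th)]);s=env.observe();t=s['position'][:2]*1000
v=np.array([-u[1],u[0]]);print('u,v',t@u,t@v,s['position'],s['ft_force'],'yaw',np.degrees(np.arctan2(s['tool_rot'][1,0],s['tool_rot'][0,0])))
E
python3 tv.py t1.png
```

```text
u,v 462.16664913481594 -111.62917481318598 [ 0.41752695 -0.22744303  0.02883412] [-0.73568419  0.33138901 -2.93235522] yaw -15.034875814412214
```

View pics/t1.png

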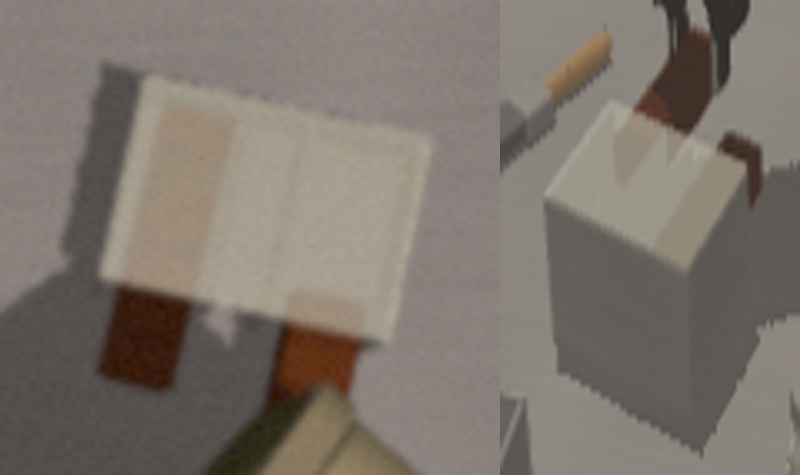

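The block's far end has entered the right bay under the roof (columns 285-365, row 310), centred between the walls and aligned. I'll slide in, slowing toward the back stop.

Call:
{"op": "servo_tool", "data": {"deltas": "0.35 15 0.5 0 0 0 0; 0.35 18 0 0 0 0 0; 0.35 18 0 0 0 0 0; 0.35 12 0 0 0 0 0; 0.35 7 0 0 0 0 0; 0.35 5 0 0 0 0 0; 0.35 0 0 0 0 0 0; 0.35 0 0 0 0 0 0"}}

```text
time_s: 19.0
position: [0.4891, -0.2473, 0.0283]
tool_rot: [[0.966, -0.26, -0.001], [-0.26, -0.966, 0.001], [-0.001, -0.0, -1.0]]
ft_force: [-0.2, -0.3, -1.9]
grip_width: 0.0386
gripper_force: 90.9
```

Call:
{"op": "servo_tool", "data": {"deltas": "0.35 0 0 2 0 0 0; 0.35 0 0 1 0 0 0; 0.35 0 0 0 0 0 0; 0.35 0 0 0 0 0 0"}}

```text
time_s: 19.33
position: [0.4895, -0.2476, 0.0253]
tool_rot: [[0.966, -0.26, -0.0], [-0.26, -0.966, 0.0], [-0.0, -0.0, -1.0]]
ft_force: [-0.1, 0.5, -2.1]
grip_width: 0.0388
gripper_force: 90.9
```

Call:
{"op": "servo_tool", "data": {"deltas": "0.35 0 0 0.7 0 0 0; 0.35 0 0 0 0 0 0; 0.35 0 0 0 0 0 0"}}

```text
time_s: 19.58
position: [0.4898, -0.2477, 0.0246]
tool_rot: [[0.966, -0.26, -0.0], [-0.26, -0.966, 0.0], [-0.0, -0.0, -1.0]]
ft_force: [0.2, -0.4, -2.4]
grip_width: 0.0384
gripper_force: 90.9
```

Call:
{"op": "servo_tool", "data": {"deltas": "0.35 0 0 0.6 0 0 0; 0.35 0 0 0 0 0 0; 0.35 0 0 0 0 0 0"}}

```text
time_s: 19.83
position: [0.4898, -0.2477, 0.0242]
tool_rot: [[0.966, -0.26, 0.0], [-0.26, -0.966, -0.0], [0.0, 0.0, -1.0]]
ft_force: [-0.9, 0.3, -0.1]
grip_width: 0.0389
gripper_force: 91.4
```

Floor contact is starting, at z of about 24 as computed. I'll push on to the back stop in small steps.

Call:
{"op": "servo_tool", "data": {"deltas": "0.35 3 0 0 0 0 0; 0.35 3 0 0 0 0 0; 0.35 2 0 0 0 0 0; 0.35 2 0 0 0 0 0; 0.35 0 0 0 0 0 0; 0.35 0 0 0 0 0 0"}}

```text
time_s: 20.33
position: [0.4999, -0.2505, 0.0242]
tool_rot: [[0.966, -0.26, 0.001], [-0.26, -0.966, -0.001], [0.001, 0.0, -1.0]]
ft_force: [0.0, 0.4, 2.2]
grip_width: 0.0387
gripper_force: 91.4
```

Call:
{"op": "servo_tool", "data": {"deltas": "0.35 1 0 0 0 0 0; 0.35 1 0 0 0 0 0; 0.35 0 0 0 0 0 0; 0.35 0 0 0 0 0 0"}}

```text
time_s: 20.67
position: [0.5012, -0.2507, 0.0241]
tool_rot: [[0.966, -0.26, -0.0], [-0.26, -0.966, 0.0], [-0.0, 0.0, -1.0]]
ft_force: [-3.6, 1.1, 4.4]
grip_width: 0.0387
gripper_force: 91.6
```

Call:
{"op": "servo_tool", "data": {"deltas": "0.35 1 0 0 0 0 0; 0.35 0.5 0 0 0 0 0; 0.35 0 0 0 0 0 0; 0.35 0 0 0 0 0 0"}}

```text
time_s: 21.0
position: [0.5022, -0.251, 0.0242]
tool_rot: [[0.966, -0.26, -0.001], [-0.26, -0.966, 0.0], [-0.001, -0.0, -1.0]]
ft_force: [-6.8, 2.1, 8.3]
grip_width: 0.0386
gripper_force: 92.1
```

Call:
{"op": "servo_tool", "data": {"deltas": "0.35 0 0 -0.5 0 0 0; 0.35 1 0 0 0 0 0; 0.35 1 0 0 0 0 0; 0.35 0 0 0 0 0 0; 0.35 0 0 0 0 0 0"}}

```text
time_s: 21.42
position: [0.502, -0.2508, 0.0242]
tool_rot: [[0.966, -0.26, -0.006], [-0.26, -0.966, 0.002], [-0.007, -0.001, -1.0]]
ft_force: [-15.9, 1.6, 9.0]
grip_width: 0.0386
gripper_force: 92.4
```

Call:
{"op": "servo_tool", "data": {"deltas": "0.35 1 0 0 0 0 0; 0.35 0.5 0 0 0 0 0; 0.35 0 0 0 0 0 0; 0.35 0 0 0 0 0 0"}}

```text
time_s: 21.75
position: [0.5019, -0.2507, 0.0241]
tool_rot: [[0.966, -0.26, -0.01], [-0.26, -0.966, 0.004], [-0.01, -0.001, -1.0]]
ft_force: [-25.0, 4.0, 12.1]
grip_width: 0.0387
gripper_force: 92.9
```

Firm stop: the force reached 25 N with no further motion at u=550, where the stop was expected. I'll relax the push, release gently, and back away.

Call:
{"op": "servo_tool", "data": {"deltas": "0.35 -1.5 0 0 0 0 0; 0.35 -1 0 -0.3 0 0 0; 0.35 0 0 0 0 0 0; 0.6 0 0 0 0 0 0; 0.75 0 0 0 0 0 0; 0.75 0 0 0 0 0 0; 0.75 0 0 0 0 0 0; 0.75 0 0 0 0 0 0"}}

```text
time_s: 22.42
position: [0.5041, -0.2515, 0.0248]
tool_rot: [[0.966, -0.26, 0.0], [-0.26, -0.966, -0.0], [0.0, 0.0, -1.0]]
ft_force: [-0.0, 0.4, 0.9]
grip_width: 0.0636
gripper_force: 0.0
```

Call:
{"op": "servo_tool", "data": {"deltas": "0.75 0 0 -5 0 0 0; 0.75 0 0 -20 0 0 0; 0.75 0 0 -40 0 0 0; 0.75 0 0 -40 0 0 0; 0.75 -35 0 -20 0 0 0; 0.75 -35 0 0 0 0 0; 0.75 0 0 0 0 0 0; 0.75 0 0 0 0 0 0"}}

```text
time_s: 23.08
position: [0.4354, -0.2329, 0.1508]
tool_rot: [[0.965, -0.261, 0.001], [-0.261, -0.965, -0.001], [0.001, 0.0, -1.0]]
ft_force: [-0.1, -0.3, 0.9]
grip_width: 0.0643
gripper_force: 0.0
```

```bash
python3 - <<'E'
from h import *
p=env.get_image('wrist');t=env.get_image('top');C=cloud(p);I=p['img'].astype(int);Z=C[...,2]
th=np.radians(-15);u=np.array([np.cos(th),np.sin(th)]);v=np.array([-u[1],u[0]])
m=(I[...,0]>I[...,2]*2.2)&(I[...,0]<170)&(I[...,1]<90)&(Z>.06)&(Z<.085)
n,l,st,_=cv2.connectedComponentsWithStats(m.astype(np.uint8))
for k in range(1,n):
    if st[k,4]>300:
        P=C[l==k];Q=P[:,:2]*1000;print('block',st[k],'u',np.percentile(Q@u,[.5,99.5]).round(1),'v',np.percentile(Q@v,[.5,99.5]).round(1),'z',np.percentile(P[:,2],[5,50,95]).round(4),'yaw',cv2.minAreaRect(Q.astype(np.float32))[2])
        a=np.linalg.lstsq(np.c_[Q@u,Q@v,np.ones(len(Q))],P[:,2]*1000,rcond=None)[0];print('slope',a[:2])
P=C[(Z>.086)&(Z<.1)&(C[...,0]>.45)&(C[...,0]<.7)][:,:2]*1000
print('roof u',np.percentile(P@u,[.5,1]).round(1),'v',np.percentile(P@v,[.3,99.7]).round(1))
a=cv2.resize(p['img'],(500,312));b=cv2.resize(t['img'][130:225,325:425],(300,312),interpolation=2);save({'img':np.hstack([a,b])},'end.png')
s=env.observe();print(s['time_s'],s['position'],s['ft_force'],s['grip_width'])
E
```

```text
block [ 294   79   52   62 3118] u [533.2 578.4] v [-133.   -94.2] z [0.0747 0.0761 0.0773] yaw 75.56717681884766
slope [0.0039433  0.00095343]
block [ 176   81   59   66 3505] u [529.2 577.6] v [-42.9  -3.9] z [0.0684 0.0761 0.0773] yaw 73.98274230957031
slope [-0.00044709  0.09883301]
roof u [577.  577.3] v [-144.     9.2]
23.1833 [ 0.43685901 -0.23364981  0.15020535] [ 0.46165357 -0.00536459 -0.1702744 ] 0.06369537030991014
```

View pics/end.png

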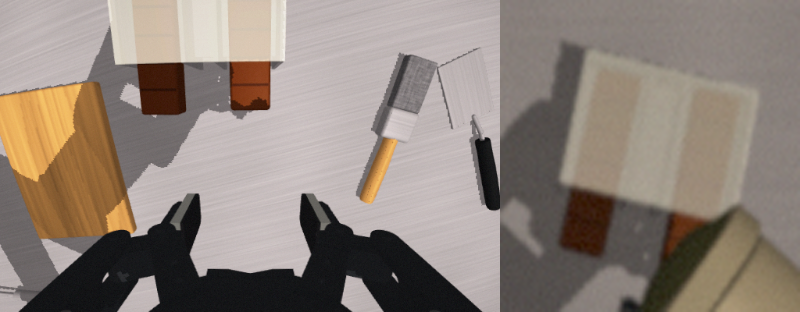

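The final view shows both blocks side by side in the rack: ours at (250,85), sticking out 44 mm (45 expected), level and centred in its bay. The stored block is unmoved and the robot is clear, so I'll hand in.

```bash
python3 -c "
from rig import env
print(env.close_job())"
```

```text
the job is handed in; nothing more can be done
None
```

The brown sugar block went from the mould to the board, was let go and retaken near one end. It was slid flat into the empty bay against the back stop, and the job was handed in at about 23 s with the robot clear (an early mis-set grip pressed the fingertips on the block's top with about 20 N).

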